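# Snap a primed panel into the clamping board

### The job

Gently slide the white-primed wood panel on the clamping board home into its corner, flush along the back fence and touching the wooden side stop, never leaning hard on anything. Then press the rocker clamp's thumb plate down past its centre so that it snaps over onto the panel and holds it there. Let go, and leave the other things on the table where they are.

Things in the scene. Friction and masses are not known exactly. Their poses are not given: they have to be found in the camera images.
- jig: Clamping board, fixed to the table: plywood base 12 mm thick, x from -120 to 120 mm, y from -150 to 210 mm. Origin: on the table under the board; z up. The panel's corner lies between the back fence (+x side) and the side stop (+y side). An eraser and an ink bottle stand on the base beyond the stop, y above 155 mm.
- fence (a point): Point on the face of the back fence (board x = 60, y = 20 mm, 25 mm above the table). The fence is a fixed wooden bar along the board's y, from y = -125 to 145 mm, 26 mm high over the base; its face looks to the board's -x.
- stop_slot (a point): Middle of the range of the side stop, on the board (x = 30, y = 107.5 mm, 23 mm above the table), NOT the stop itself. The stop is a wooden block 70 x 22 x 22 mm with a steel screw on top, its face looking to -y. It is locked anywhere within 16 mm of this point along y; where is not reported: find it by touch or sight. It does not move.
- panel_centre (a point): Centre (half-way up) of the loose panel: 100 mm in x, 150 mm in y, 18 mm thick, 0.12 to 0.21 kg, flat on the base (12 to 30 mm above the table), 15 to 70 mm short of fence and stop, up to 0.15 rad askew. Too wide to grasp: push its edges, 0.5 to 3 N slides it. Home, its centre is 50 mm from the fence face and 75 mm from the stop face. More than 30 N damages it.
- thumb (a point): Middle of the top of the rocker clamp's rubber thumb plate (30 x 40 mm), on the arm reaching out over the panel, 56 mm from the pivot (along the board's y, above the fence at board x = 73, y = 55 mm, 57 mm above the table). Its height: open about 85 mm above the table, at the centre 67 mm, clamped about 51 mm. Press it straight down from above.
- rocker (a joint): Angle of the rocker clamp, a steel seesaw plate: 0 open (thumb plate up), 0.34 rad at its unstable centre, about 0.61 rad clamped on the panel, 0.68 rad with no panel under it. It needs about 5 N on the thumb plate at first, less towards the centre; past the centre it snaps down onto the panel by itself and stays.
Things that resemble listed ones, but are neither listed nor needed, are in the scene too. Of the things like the part that bears panel_centre, leave any that is black, purple or yellow; of the rest the smaller one is meant.

How it is judged:
By the outcome, as a careful person would: the job done as asked, in the order asked, and still so for the second after the job is handed in, with the robot touching nothing.
It also fails if it takes over 72 s, if anything falls off the work surface, if the arm or the gripper's body presses on something with over 40 N, if the wrist force passes 120 N, or if a joint passes its speed limit or range.

### The arm

A 7-joint arm with a two-finger parallel gripper is mounted at the origin on the work surface. World frame = base frame: x ahead of the robot, y to its left, z up, the work surface at z = 0. Lengths are in mm, angles in rad, forces in N, time in s.
With the tool pointing down it reaches from about 400 to 850 mm from the base axis. Payload 10.4 kg.
Tool frame: the origin (TCP) lies between the finger pads; the fingertips stand 14 mm ahead of it and the grasp point (between the pads) lies 5 mm behind it (ctrl.finger_overhang is the distance from the TCP to the fingertips, in mm); z points along the fingers, y is the line along which they close (so a half turn about z gives the same grasp; the last joint's range is limited). The gripper opens to 87 mm and grips with 3 to 60 N. Pads are 19 mm wide; open, the fingers measure 117 mm over their backs; the gripper's body (75 mm by 190 mm) begins 51 mm behind the grasp point.
Start: joints at [-1.357, 0.332, -0.065, 1.46, 0.022, 1.35, -0.088], TCP at [146.606, 607.583, 236.576] pointing down, gripper open.
Joint ranges: [-2.6, 2.6], [-0.5, 2.12], [-1.47, 1.34], [0.16, 2.42], [-1.27, 4.41], [0.06, 2.06], [-2.6, 2.6]. Speed limits (rad/s): [2.22, 2.22, 2.79, 2.79, 3.14, 3.14, 3.14].

### API

Orientations are given as a rotation vector (axis times angle).
In Python, from workcell import ctrl, viewer gives the robot as it stands. The module is installed in compiled form; this text tells all that it offers. Calls block until the motion is done:
- ctrl.movep(position, orientation): joint-space move of the TCP to a pose.
- ctrl.line_to(position, ori=None, rate=150): straight line of the TCP; ori=None keeps the orientation; rate is the mean speed in mm/s.
- ctrl.goto_joints(angles): joint-space move.
- ctrl.command_gripper(opening): finger opening in mm; the grip force is fixed at half the most; returns when the fingers have stopped.
- ctrl.sleep(seconds).
- ctrl.inverse_kinematics(position, orientation): joint angles nearest the present ones, or None.
- ctrl.observe(): the state.
- viewer.snapshot(name): name is "side" or "top"; returns (picture, depth): 480x640x3 uint8, blue, green, red; 480x640 float32, mm along the optical axis (not along the pixel's ray), 0 where there is no reading.
- viewer.get_calibration(name): a dict with "fx", "fy", "cx", "cy" (pixels), "cam_to_world" (4x4, takes a point from camera to world coordinates). Camera axes: x right, y up, looking along -z (the intrinsics and any distortion apply to the point x, -y, -z); pixel columns grow to the right and rows downward; lengths in mm; the calibration is good to about 2 mm. A picture is of the moment at which its call begins. get_calibration takes no time and is no camera call.
A pose or a line that the arm cannot do raises ctrl.IKError and nothing moves.
- ctrl.close_job(): hands the job in; it is judged then, once.
The state is a dict: "clock": time; "qpos": joint angles; "dq": joint speeds; "joint_efforts": joint torques, N m; "position": TCP position; "eef_rot": TCP orientation; "force": force on the tool from outside, world axes, zero at the start; "torque": the same for the moment, N m; "opening": finger opening in mm; "grasp_force": force on a finger pad.
Only numpy, scipy, OpenCV 4.12 (cv2) and the standard library are available. Lean on these libraries where they do the work, as an engineer would, in place of code of your own. Each camera call takes 0.05 s, during which the arm holds its last target. There are 200 camera calls.

## Working session

There is one attempt and no reset: what is moved stays moved. The work goes in short steps, each a Python script; the robot and the scene stay as the last script left them, time stands still between calls to the robot, and variables do not carry over. Pictures are saved under pics/ and viewed, at most 10 in all, crops included, and the job is handed in when it is done.

```bash
mkdir -p pics; cat > h.py <<'E'
import numpy as np, cv2
from workcell import ctrl, viewer
def px2w(name, pts, depth):
    c=viewer.get_calibration(name); T=np.array(c["cam_to_world"]); out=[]
    for u,v in pts:
        p=depth[int(v)-1:int(v)+2,int(u)-1:int(u)+2]; d=np.median(p[p>0]) if (p>0).any() else np.nan
        out.append((T@[(u-c["cx"])/c["fx"]*d,-(v-c["cy"])/c["fy"]*d,-d,1])[:3])
    return np.array(out)
E
python3 - <<'E'
from h import *
for n in("top","side"):
    a,d=viewer.snapshot(n); cv2.imwrite(f"pics/{n}0.png",a); np.save(n+"0.npy",d)
    c=viewer.get_calibration(n); print({k:np.round(v,3).tolist() for k,v in c.items()})
s=ctrl.observe(); print(s["clock"],s["position"],s["eef_rot"],s["force"])
E
```

```text
{'fx': 542.638, 'fy': 542.638, 'cx': 310.767, 'cy': 241.295, 'cam_to_world': [[-0.026, 0.993, -0.119, 427.306], [-1.0, -0.025, 0.016, -156.392], [0.013, 0.119, 0.993, 1301.127], [0.0, 0.0, 0.0, 1.0]]}
{'fx': 529.023, 'fy': 529.023, 'cx': 322.758, 'cy': 238.13, 'cam_to_world': [[0.955, 0.212, -0.206, 309.103], [-0.295, 0.643, -0.707, -1031.636], [-0.017, 0.736, 0.676, 910.581], [0.0, 0.0, 0.0, 1.0]]}
0.1 [146.55689235 607.23151542 235.81983583] [-3.71043002e-01 -3.11952337e+00  1.97841263e-03] [ 0.37650581 -0.59125978 -0.26414921]
```

View pics/top0.png

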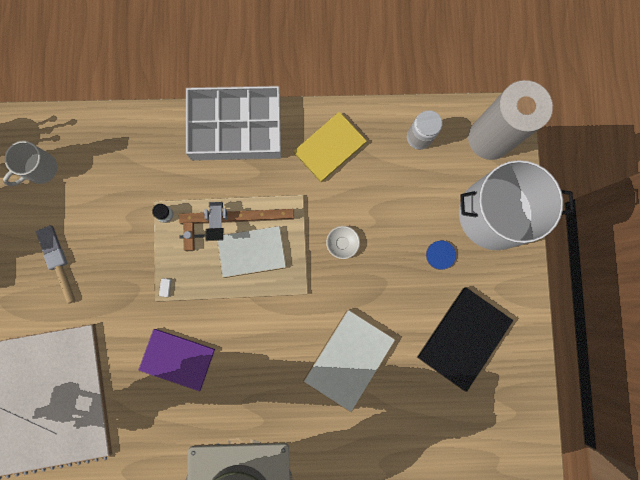

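View pics/side0.png

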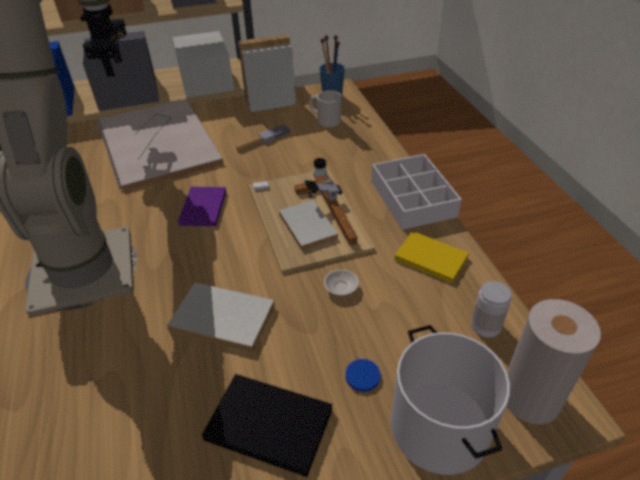

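The candidates are the white panel on the board (253,251), the larger white panel (350,358), and the yellow (332,147), purple (177,358) and black (466,339) ones. The one on the board fits: it is white and the smaller of the two that aren't excluded. I'll confirm it in a crop.

```bash
python3 - <<'E'
import cv2
a=cv2.imread("pics/top0.png")[185:305,148:312]
cv2.imwrite("pics/crop0.png",cv2.resize(a,None,fx=4.8,fy=4.8,interpolation=cv2.INTER_CUBIC))
E
```

```text
(no output)
```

View pics/crop0.png

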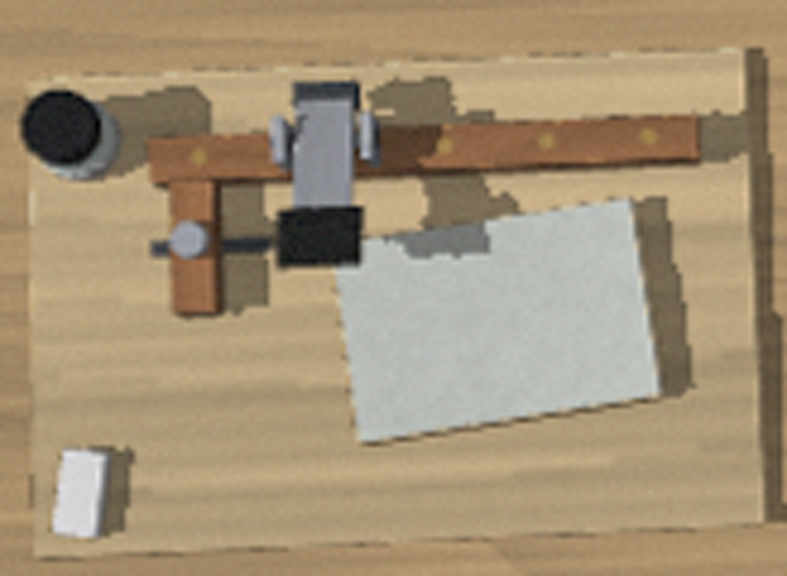

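The crop confirms it: the white panel's corners are at crop pixels (630,198), (660,396), (362,442) and about (335,240), partly under the thumb plate at (320,237). The stop is at (195,247) and the fence's front edge runs from (155,185) to (700,162). The eraser, ink bottle and screw are clear.

```bash
cat >> h.py <<'E'
def plane(name,pts,z):
    c=viewer.get_calibration(name); T=np.array(c["cam_to_world"]); out=[]
    for u,v in pts:
        r=T[:3,:3]@[(u-c["cx"])/c["fx"],-(v-c["cy"])/c["fy"],-1]; out.append(T[:3,3]+r*(z-T[2,3])/r[2])
    return np.array(out)
def crop(pts): return [(u/4.8+148-.4,v/4.8+185-.4) for u,v in pts]
E
python3 - <<'E'
from h import *
np.set_printoptions(precision=1,suppress=True)
b=plane("top",crop([(30,82),(745,50),(765,522),(37,557)]),12)[:,:2]; print("board",b)
# board corners local: (120,210),(120,-150),(-120,-150),(-120,210)
L=np.array([(120,210),(120,-150),(-120,-150),(-120,210.)])
lc=L-L.mean(0); bc=b-b.mean(0)
th=np.arctan2((lc[:,0]*bc[:,1]-lc[:,1]*bc[:,0]).sum(),(lc*bc).sum())
R=np.array([[np.cos(th),-np.sin(th)],[np.sin(th),np.cos(th)]]); o=b.mean(0)-R@L.mean(0)
print("th",th,"o",o,"res",b-(L@R.T+o))
loc=lambda p:(p[:,:2]-o)@R
print("fence",loc(plane("top",crop([(155,185),(700,162)]),38)))
print("stop",loc(plane("top",crop([(172,183),(174,312),(216,183),(220,312)]),34)))
print("panel",loc(plane("top",crop([(630,198),(660,396),(362,442),(335,262)]),30)))
print("thumb",loc(plane("top",crop([(277,207),(363,207),(360,268),(277,265)]),85)))
d=np.load("top0.npy")
print("depth",px2w("top",crop([(320,237),(500,320),(190,290),(550,140),(320,150),(500,480)]),d))
E
```

```text
board [[ 686.9  197.1]
 [ 694.7 -161.4]
 [ 457.9 -165.4]
 [ 450.1  191.8]]
th 0.021137593544689748 o [573.  -14.5] res [[-1.7 -0.9]
 [-1.4  0.5]
 [ 1.6  1.6]
 [ 1.5 -1.2]]
fence [[  59.   141.9]
 [  58.3 -124.6]]
stop [[ 60.3 134.5]
 [ -3.4 134.8]
 [ 59.3 113. ]
 [ -4.4 112.4]]
panel [[  43.2  -89.3]
 [ -55.1 -100. ]
 [ -70.8   45.8]
 [  18.1   56.5]]
thumb [[38.2 74.5]
 [36.4 34.2]
 [ 7.5 36.4]
 [10.7 75.2]]
depth [[594.8  40.6  86.2]
 [559.2 -38.1  30.8]
 [577.3 112.4  34.5]
 [646.3 -64.6  39.9]
 [639.6  43.6  66.2]
 [481.9 -35.3  12.5]]
```

```bash
cat >> h.py <<'E'
from scipy.spatial.transform import Rotation as Ro
TH=0.021; O=np.array([573.5,-14.2]); RB=np.array([[np.cos(TH),-np.sin(TH)],[np.sin(TH),np.cos(TH)]])
def W(x,y,z): return np.r_[O+RB@[x,y],z]
def loc(p): return np.r_[(np.array(p)[:2]-O)@RB,p[2]]
def ori(a):  # tool down, tool y at angle a from board x
    c,s=np.cos(a+TH),np.sin(a+TH); y=np.array([c,s,0]); z=np.array([0,0,-1.]); 
    return Ro.from_matrix(np.c_[np.cross(y,z),y,z]).as_rotvec()
def F(n=1): return np.mean([ctrl.observe()["force"] for _ in range(n)],0)
def push(d,dist,thr,step=2.,rate=30,hard=8):
    """push along board dir d from where the last target is; stops when resisting force > thr twice or > hard"""
    global tgt
    d=np.array(d,float); w=np.r_[RB@d,0]; log=[]; s=0; hit=0
    while s<dist:
        s+=step; tgt=tgt+w*step; ctrl.line_to(tgt,rate=rate); f=-(F()-f0)@w; log.append(round(f,1))
        hit=hit+1 if f>thr else 0
        if hit>1 or f>hard: break
    print("push",round(s,1),log,loc(ctrl.observe()["position"]).round(1)); return s<dist
def go(x,y,z,o=None,rate=150,joint=False):
    global tgt
    tgt=W(x,y,z)
    if joint: ctrl.movep(tgt,o)
    else: ctrl.line_to(tgt,ori=o,rate=rate)
f0=np.zeros(3)
def zero():
    global f0
    ctrl.sleep(.2); f0=F(); return f0
def back(d,dist,rate=60):
    global tgt
    tgt=tgt+np.r_[RB@np.array(d,float),0]*dist; ctrl.line_to(tgt,rate=rate)
def snap(n,name):
    a,d=viewer.snapshot(n); cv2.imwrite(f"pics/{name}.png",a); np.save(name+".npy",d); return a,d
E
python3 - <<'E'
import h; from h import *
go(-95,-20,120,ori(np.pi/2),joint=True)
print(ctrl.observe()["clock"],ctrl.observe()["qpos"].round(2) if hasattr(ctrl.observe()["qpos"],"round") else ctrl.observe()["qpos"])
go(-95,-20,32,rate=80); print(zero(), ctrl.observe()["position"], loc(ctrl.observe()["position"]))
r=push([1,0],58,4.5,hard=7)
print(r,ctrl.observe()["clock"], (F()-f0).round(1))
for a in (0,np.pi):
    q=ctrl.inverse_kinematics(W(10,-120,120),ori(a)); print(a,None if q is None else np.round(q,2))
E
```

```text
2.7 [-0.75  0.13  0.79  2.01 -0.11  1.04  1.68]
[-0.5528452  -0.21115094  0.2863968 ] [479.18635915 -36.10069116  32.32779308] [-94.75272617 -19.91542134  32.32779308]
push 46.0 [np.float64(-0.2), np.float64(-0.4), np.float64(-0.4), np.float64(-1.0), np.float64(-0.5), np.float64(-1.0), np.float64(-0.4), np.float64(-0.9), np.float64(-0.5), np.float64(-0.7), np.float64(-0.6), np.float64(-0.9), np.float64(0.1), np.float64(-0.1), np.float64(0.3), np.float64(-0.4), np.float64(0.8), np.float64(-0.8), np.float64(-0.2), np.float64(-0.6), np.float64(0.3), np.float64(3.2), np.float64(10.9)] [-51.3 -20.1  31.4]
True 9.9 [-11.5   0.6   8.4]
0 [-0.65  0.59  1.08  1.71 -0.56  1.19  0.6 ]
3.141592653589793 [-0.69  0.65  1.16  1.71 -0.63  1.21 -2.49]
```

```bash
python3 - <<'E'
import h; from h import *
h.tgt=np.array(ctrl.observe()["position"])
h.tgt[2]=32; back([-1,0],12)
h.tgt[2]=110; back([0,0],0,rate=120)
ctrl.command_gripper(50)
go(6,-122,110,ori(0),joint=True)
go(6,-122,32,rate=80); print(zero(),loc(ctrl.observe()["position"]).round(1))
r=push([0,1],62,5,step=4,hard=7,rate=40)
if not r: r=push([0,1],22,4.5,step=.8,hard=6,rate=20)
print(r,ctrl.observe()["clock"],(F()-f0).round(1))
a,d=snap("top","top1")
cv2.imwrite("pics/crop1.png",cv2.resize(a[185:305,148:312],None,fx=4.8,fy=4.8,interpolation=cv2.INTER_CUBIC))
E
```

```text
[-0.29722186 -0.25608098 -0.05496759] [   6.3 -122.    32.4]
push 64 [np.float64(-0.1), np.float64(-0.2), np.float64(0.0), np.float64(0.3), np.float64(-0.6), np.float64(0.2), np.float64(-0.5), np.float64(0.1), np.float64(-0.7), np.float64(-0.2), np.float64(0.4), np.float64(-1.1), np.float64(-0.0), np.float64(0.4), np.float64(-0.2), np.float64(0.2)] [  6.  -57.6  32. ]
push 12.8 [np.float64(-0.7), np.float64(0.9), np.float64(0.6), np.float64(0.6), np.float64(0.1), np.float64(0.4), np.float64(-0.4), np.float64(0.3), np.float64(0.2), np.float64(0.3), np.float64(-0.2), np.float64(-0.6), np.float64(2.4), np.float64(4.2), np.float64(5.6), np.float64(8.9)] [  5.8 -47.8  32.2]
True 22.3917 [ 0.1 -9.2 -1.2]
```

View pics/crop1.png

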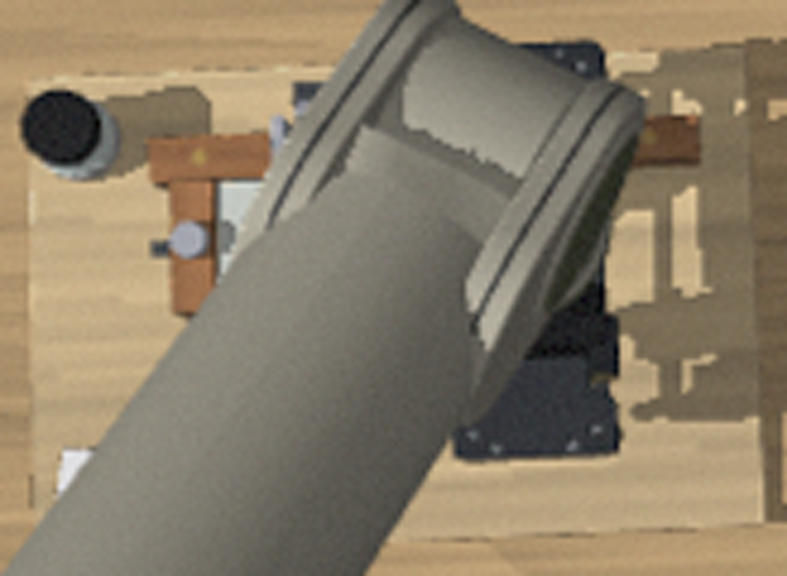

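The panel now shows against the stop and fence at crop (220,185). Next I'll push it square to the fence again.

```bash
python3 - <<'E'
import h; from h import *
h.tgt=np.array(ctrl.observe()["position"])
h.tgt[2]=32; back([0,-1],12)
h.tgt[2]=110; back([0,0],0,rate=120)
ctrl.command_gripper(87)
go(-70,34,110,ori(np.pi/2),joint=True)
go(-70,34,32,rate=100); print(zero())
push([1,0],14,4,step=3.5,hard=6,rate=40)
r=push([1,0],9,3.5,step=.7,hard=5,rate=20)
print(r,(F()-f0).round(1))
back([-1,0],20,rate=80); h.tgt[2]=150; back([0,0],0,rate=150)
ctrl.movep(W(-180,-60,220),ori(np.pi/2))
a,d=snap("top","top2"); print(ctrl.observe()["clock"])
cv2.imwrite("pics/crop2.png",cv2.resize(a[185:305,148:312],None,fx=4.8,fy=4.8,interpolation=cv2.INTER_CUBIC))
E
```

```text
[ 0.81336208  0.18009778 -0.22368999]
push 14.0 [np.float64(0.7), np.float64(1.7), np.float64(0.1), np.float64(0.6)] [-55.8  34.   32. ]
push 5.6 [np.float64(-0.2), np.float64(0.9), np.float64(0.3), np.float64(0.9), np.float64(0.5), np.float64(1.2), np.float64(2.7), np.float64(7.2)] [-51.4  34.   31.7]
True [-6.4 -0.   4.2]
31.8333
```

View pics/crop2.png

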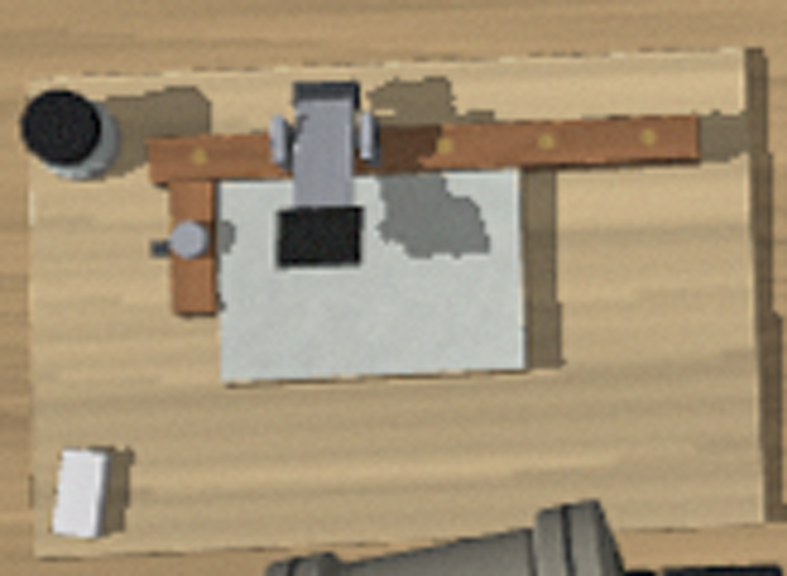

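The panel looks flush with the fence (crop y about 180) and against the stop (crop x about 218). I'll do one gentle confirming touch in y, then press the clamp.

```bash
python3 - <<'E'
import h; from h import *
ctrl.command_gripper(50)
go(8,-62,110,ori(0),joint=True)
go(8,-62,32,rate=100); zero()
push([0,1],10,4,step=5,hard=5,rate=40)
r=push([0,1],7,3,step=.6,hard=4.5,rate=20)
print(r,(F()-f0).round(1))
back([0,-1],15,rate=80); h.tgt[2]=130; back([0,0],0,rate=150)
ctrl.command_gripper(0)
go(22,55,130,ori(0),joint=True)
go(22,55,106,rate=80); zero()
print(ctrl.observe()["clock"],loc(ctrl.observe()["position"]).round(1))
log=[]
z=106
while z>73:
    z-=2; go(22,55,z,rate=40); fz=(F()-f0)[2]; log.append((z,round(float(fz),1)))
    if fz>18 : break
print(log, ctrl.observe()["clock"])
E
```

```text
push 10 [np.float64(0.1), np.float64(0.2)] [  8.1 -51.5  32. ]
push 5.4 [np.float64(0.3), np.float64(-0.3), np.float64(-0.7), np.float64(-0.1), np.float64(0.5), np.float64(0.1), np.float64(0.7), np.float64(4.0), np.float64(5.8)] [  7.9 -47.9  32.1]
True [-0.2 -5.9  0.4]
41.1833 [ 22.2  54.9 106.3]
[(104, -0.7), (102, 2.5), (100, 4.5), (98, 4.9), (96, 4.6), (94, 3.4), (92, 2.9), (90, 2.8), (88, 1.8), (86, 0.1), (84, -0.3), (82, 0.6), (80, -0.1), (78, 0.4), (76, 0.8), (74, 0.3), (72, -1.0)] 45.4333
```

Force fell away, so the clamp snapped over. I'll retreat and check.

```bash
python3 - <<'E'
import h; from h import *
go(22,55,160,rate=150)
ctrl.movep(W(-180,-60,220),ori(np.pi/2))
a,d=snap("top","top3"); print(ctrl.observe()["clock"])
print(px2w("top",crop([(320,237),(320,230),(330,120)]),d).round(1))
cv2.imwrite("pics/crop3.png",cv2.resize(a[185:305,148:312],None,fx=4.8,fy=4.8,interpolation=cv2.INTER_CUBIC))
E
```

```text
47.3917
[[599.   45.5  55.6]
 [602.6  45.7  54.3]
 [653.9  38.6  67. ]]
```

View pics/crop3.png

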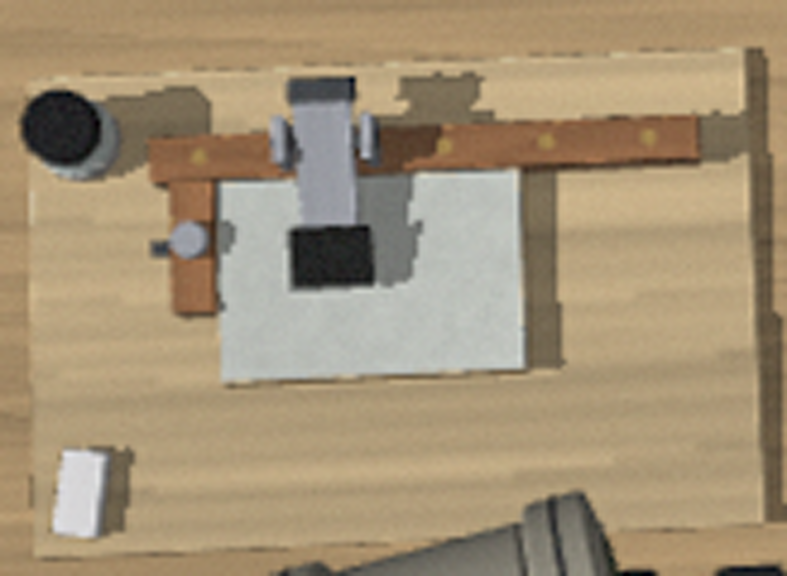

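The thumb plate is down at crop (332,258), about 52 mm high. The panel is still flush and nothing else has moved.

```bash
python3 -c "
from workcell import ctrl
print(ctrl.close_job())"
```

```text
the job is handed in; nothing more can be done
None
```

The panel is home against the fence and side stop, the rocker clamp snapped over onto it, and I handed the job in at about 47 s with the robot clear; the highest push force read was about 11.5 N.

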